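Load the full grease tin and switch the feed unit on

ROBOT

A 7-joint arm with a two-finger parallel gripper is mounted at the origin on the work surface. World frame = base frame: x ahead of the robot, y to its left, z up, the work surface at z = 0. Lengths are in m, angles in rad, forces in N, time in s.
With the tool pointing down it reaches from about 0.425 to 0.875 m from the base axis. Payload 4.7 kg.
Tool frame: the origin (TCP) lies midway between the tips of the shut fingers; the grasp point (between the pads) lies 19 mm behind it (arm.grip_point_offset is the distance from the TCP to the grasp point, in m); x points along the fingers, y is the direction in which the jaws open and shut, and the axes are right-handed (so a half turn about x gives the same grasp; the last joint's range is limited). The gripper opens to 87 mm and grips with 3 to 60 N. Pads are 19 mm wide; open, the fingers measure 117 mm over their backs; the gripper's body (75 mm by 190 mm) begins 51 mm behind the grasp point.
Start: joints at [-1.116, 0.321, -0.07, 1.45, 0.023, 1.371, -0.057], TCP at [0.277, 0.588, 0.223] pointing down, gripper open.
Joint ranges: [-2.86, 2.86], [-0.3, 2.09], [-1.38, 1.24], [0.06, 2.45], [-1.56, 4.7], [0.09, 2.05], [-2.69, 2.69]. Speed limits (rad/s): [2.57, 2.57, 3.14, 3.14, 3.14, 3.14, 3.14].

INTERFACE

Orientations are given as a unit quaternion [x, y, z, w].
In Python, from cell import arm gives the robot as it stands.
- The arm moves only by the tool move_arm, never from a script. Its argument "deltas" is a list of rows, each a list of 7 numbers: the turn, a rotation vector about the tool's x, y, z each as a share of 10 degrees, from -1 to 1, then the shift along the tool's x, y, z each as a share of 6 cm, from -1 to 1, then the closure, from 0 (fully open) to 1 (shut). A call has 1 to 20 rows; each row shifts and turns the commanded pose from where the row before left it, along the tool's axes as they then stand; what a row does not reach is not made up. A row lasts 1/8 s, in which the tool goes at most 62.5 mm and 10.7 degrees, less where a joint would pass 70% of its speed; a pose out of reach is approached as far as the arm can. A call with a number of a shift or a turn outside -1 to 1 is refused whole. A call with a gripper value outside its range is refused whole. The fingers move at their own pace and stop on an object; "grip_force" is the grip in N (left out, the last holds). Time passes only in rows, so rows that do not move let the fingers close. It gives the time, the measured TCP pose, the force and the opening at its end, in the units of the state.
- arm.observe(): the state, without advancing time (a new reading comes with each control period).
- arm.grab_frame(name): name is "scene" or "top" or "wrist"; returns the picture (480x640x3 uint8, blue, green, red); there is no depth.
- arm.calibration(name): a dict with "mtx" (3x3 intrinsics, pixels), "dist_coeffs" ([k1, k2, p1, p2, k3] as OpenCV has them; the pictures are not rectified), "position" and "rotation" of the camera in the world. Camera axes: x right, y up, looking along -z (the intrinsics and any distortion apply to the point x, -y, -z); pixel columns grow to the right and rows downward; lengths in m; the calibration is good to about 2 mm. A picture is of the moment at which its call begins: read the wrist's pose just before it. calibration takes no time and is no camera call; for the wrist camera it gives the pose at the moment of the call.
- arm.finish_job(): hands the job in, once; it reports no verdict.
The state is a dict: "t": time; "joint_pos": joint angles; "qvel": joint speeds; "joint_torque": joint torques, N m; "position": TCP position; "orientation": TCP orientation; "contact_force": force on the tool from outside, world axes, zero at the start; "wrist_torque": the same for the moment, N m; "gripper_width": opening from 0.0 (shut) to 1.0 (fully open).
Only numpy, scipy, OpenCV 4.12 (cv2) and the standard library are available. Lean on these libraries where they do the work, as an engineer would, in place of code of your own. Each camera call takes 0.05 s, during which the arm holds its last target.

TASK

One of the three identical closed yellow tins is full of grease and the other two are empty: find the full one by its weight and stand it upright in the middle of the square aluminium pan of the grease feed unit, setting it down gently; leave the empty tins standing upright on the bench. Then switch the unit on: push its red selector knob in and turn it clockwise to its next position in the green sector, where it springs fully back out and locks, and let go. Do not shift the tools and other things on the bench.

Things in the scene. Friction and masses are not known exactly. Their poses are not given: they have to be found in the camera images.
- selector_grip (a point): grip point of the red selector knob on the unit's 70 mm high turret, on its upright turning axis. Round skirt 58 mm across, 8 mm thick, top face 22 mm below this point; on it a grip bar 46 mm long, 14 wide, 32 tall (its top 10 mm above this point). x along the bar (white pointer line on its -x half), y across, z up. Sinks and turns with the knob
- plunger (a joint): how far the selector is pushed in (down), m: 0 = out, 0.007 = fully in, firm stop. Spring: 5 N at 0, 8.5 N fully in. Out, it is locked (turns under 0.1 rad); pushed in over 4 mm, best fully, it turns. Let up between two positions (from 0.35 rad on), it stays about 4 mm in, springs out when turned on to the next notch, and is locked again
- selector (a joint): turn of the selector, rad, growing clockwise seen from above; starts near 0 (pointer at the white mark); end stops -0.06 and 1.75. The middle of the next notch differs every time, anywhere from 0.80 to 1.30 rad (green sector), catches within about 0.07 rad either way and is unmarked: feel for it. Past it the knob again stays 4 mm in when let up: push in and turn back
- pan_top (a point): centre of the top face of the unit's square aluminium weighing pan, 78 x 78 mm, about 40 mm above the bench, 150 mm from the knob's axis; z up, x and y along the edges of the unit. The pan sinks on a spring
- pan (a joint): how far the pan has sunk, m: 0 = up, 0.006 = down. It starts to sink under 2.2 N and is fully down under 3.7 N: the full tin takes it down, an empty tin does not move it
- tin_a_mid (a point): closed square sheet-metal tin, yellow with a dark band, 50 x 50 mm, 85 mm tall, with a black cap (24 mm across, 9 high) on top; this point is its centre, 42.5 mm above its underside; z up, x and y square to the sides. The three tins look alike: one is full, 0.45 to 0.65 kg in all, two are empty, 0.1 to 0.15 kg; which is full changes every time
- tin_b_mid (a point): closed square sheet-metal tin, yellow with a dark band, 50 x 50 mm, 85 mm tall, with a black cap (24 mm across, 9 high) on top; this point is its centre, 42.5 mm above its underside; z up, x and y square to the sides. The three tins look alike: one is full, 0.45 to 0.65 kg in all, two are empty, 0.1 to 0.15 kg; which is full changes every time
- tin_c_mid (a point): closed square sheet-metal tin, yellow with a dark band, 50 x 50 mm, 85 mm tall, with a black cap (24 mm across, 9 high) on top; this point is its centre, 42.5 mm above its underside; z up, x and y square to the sides. The three tins look alike: one is full, 0.45 to 0.65 kg in all, two are empty, 0.1 to 0.15 kg; which is full changes every time
- tin_a: the first tin as a whole (origin at the centre of its underside)
- tin_b: the second tin as a whole (origin at the centre of its underside)
- tin_c: the third tin as a whole (origin at the centre of its underside)
- hammer: hammer lying on the bench behind the feed unit; bystander
- screwdriver: screwdriver lying at the back left; bystander
- wrench: open-ended wrench lying near the robot; bystander
- file: file with a wooden handle, 300 mm long, lying near the robot on its left; bystander
- block: aluminium block 45 x 30 x 18 mm lying among the tins; bystander
- angle_offcut: offcut of steel angle, 90 mm long, 30 mm high, lying among the tins; origin on the bench at its middle; bystander
- cup: green pen cup, 70 mm across and 85 mm tall, left of the tins; bystander
Not all that is in view belongs to the job. Leave any purple look-alike of the tin_c alone.

How it is judged:
By the outcome, as a careful person would: the job done as asked, in the order asked, and still so for the second after the job is handed in, with the robot touching nothing.
It also fails if it takes over 72 s, if anything falls off the work surface, if the arm or the gripper's body presses on something with over 40 N, if the wrist force passes 120 N, or if a joint passes its speed limit or range.

## Working session

There is one attempt and no reset: what is moved stays moved. The work goes in short steps, Python scripts to look and compute and a tool call to move; the robot and the scene stay as the last step left them, time stands still between calls to the robot, and variables do not carry over. Pictures are saved under pics/ and viewed, and the job is handed in when it is done.

Besides the shell and the picture viewer there is one more tool, called after "Request:" as name([rows], argument=value, ...), one row to a line, values as JSON. move_arm: Moves the arm, as the interface text tells. Its arguments: {"type":"object","properties":{"deltas":{"type":"array"},"grip_force":{"type":"number"}},"required":["deltas"]}

```bash
ls; mkdir -p pics; python3 - <<'E'
from cell import arm
import cv2
print(arm.observe(), arm.grip_point_offset)
for n in ("scene","top","wrist"):
    c=arm.calibration(n); print(n,c)
    cv2.imwrite(f"pics/{n}0.png",arm.grab_frame(n))
E
```

```text
pics
{'t': 0.0, 'joint_pos': array([-1.11590342,  0.32180168, -0.07008215,  1.45169777,  0.02261104,
        1.37079485, -0.05691842]), 'qvel': array([ 0.00214862,  0.00038466, -0.00021278,  0.00052058,  0.00118713,
       -0.00089852, -0.00137845]), 'joint_torque': array([ 4.83951280e-04, -4.91290462e+01, -4.03188486e-01, -3.12530494e+01,
       -6.38201111e-02,  4.35544678e-02,  1.87063738e-04]), 'position': array([0.27713692, 0.58733494, 0.22146392]), 'orientation': array([ 0.15391278,  0.69011237, -0.15524894,  0.68989386]), 'contact_force': array([ 0.17376265, -0.45802362,  0.70514086]), 'wrist_torque': array([-0.01774344, -0.04301859, -0.0122266 ]), 'gripper_width': 1.0012184822521} 0.0187
scene {'mtx': array([[569.54642824,   0.        , 319.52226672],
       [  0.        , 569.54642824, 245.36688156],
       [  0.        ,   0.        ,   1.        ]]), 'dist_coeffs': array([-0.02047575,  0.        ,  0.        ,  0.        ,  0.        ]), 'position': array([0.8905993 , 0.72239798, 0.89988054]), 'rotation': array([0.08270764, 0.34501205, 0.91462499, 0.19387433])}
top {'mtx': array([[483.49074616,   0.        , 323.17018203],
       [  0.        , 483.49074616, 237.05221164],
       [  0.        ,   0.        ,   1.        ]]), 'dist_coeffs': array([0.02291842, 0.        , 0.        , 0.        , 0.        ]), 'position': array([0.43192846, 0.09315882, 0.95905086]), 'rotation': array([-0.0398509 ,  0.05688534,  0.71086355, -0.69989212])}
wrist {'mtx': array([[371.81653806,   0.        , 321.13048711],
       [  0.        , 371.81653806, 237.24052294],
       [  0.        ,   0.        ,   1.        ]]), 'dist_coeffs': array([-0.06120601,  0.        ,  0.        ,  0.        ,  0.        ]), 'position': array([0.21386788, 0.61818901, 0.38300649]), 'rotation': array([-0.10931443, -0.06820868,  0.53110172,  0.83745382])}
```

View pics/scene0.png

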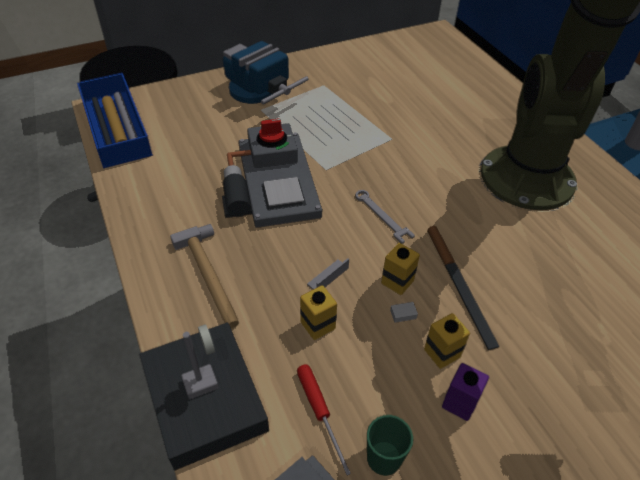

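View pics/top0.png

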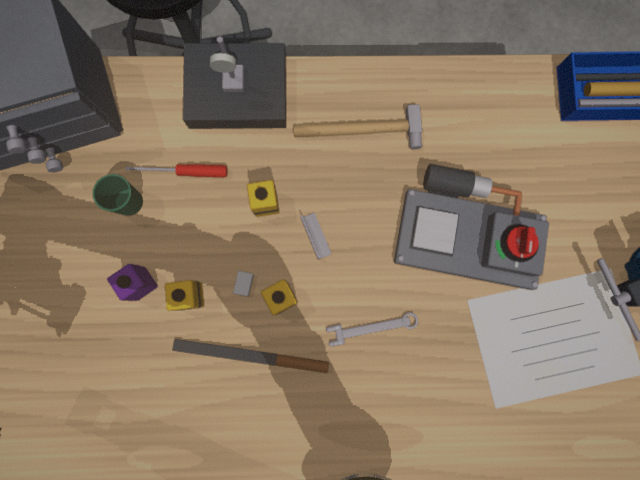

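View pics/wrist0.png

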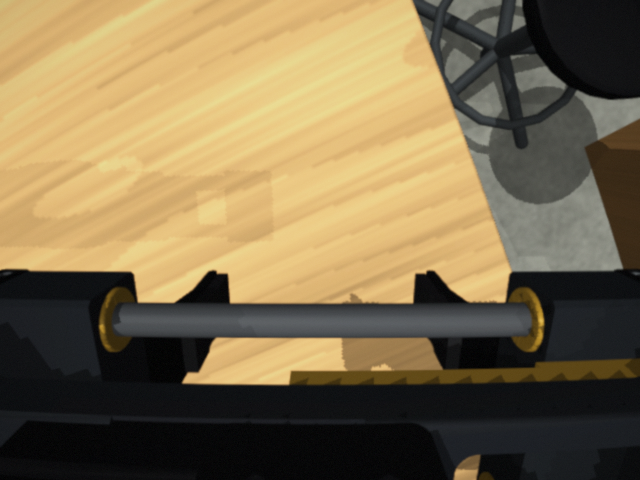

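The top view shows three yellow tins at about (262,196), (280,297) and (181,295), with a purple look-alike at (131,283). The pan is at (436,230) and the knob at (519,242). I'll enlarge these areas.

```bash
python3 - <<'E'
import cv2
a=cv2.imread("pics/top0.png")
cv2.imwrite("pics/c1.png",cv2.resize(a[165:325,150:350],None,fx=4,fy=3.75,interpolation=cv2.INTER_CUBIC)[:600])
cv2.imwrite("pics/c1.png",cv2.resize(a[170:320,150:350],None,fx=4,fy=4,interpolation=cv2.INTER_CUBIC))
cv2.imwrite("pics/c2.png",cv2.resize(a[160:300,380:560],None,fx=4,fy=4,interpolation=cv2.INTER_CUBIC))
E
```

```text
(no output)
```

View pics/c1.png

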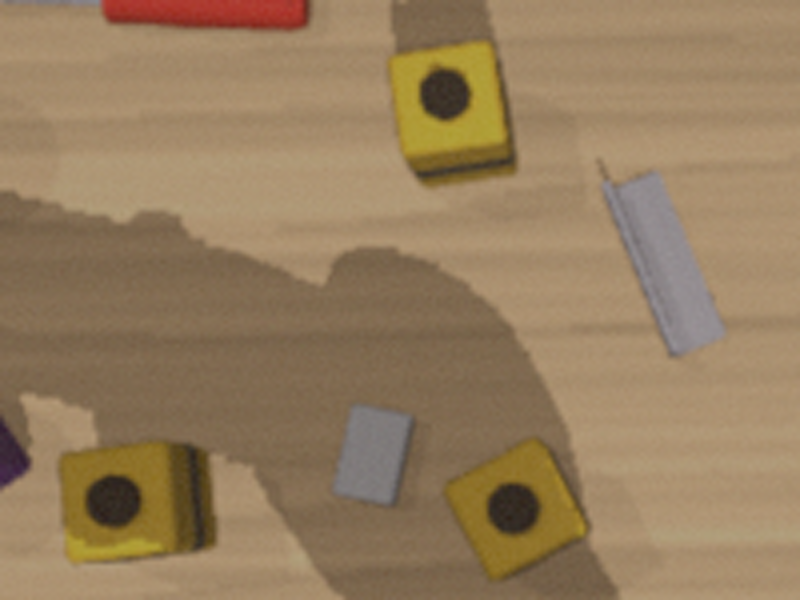

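View pics/c2.png

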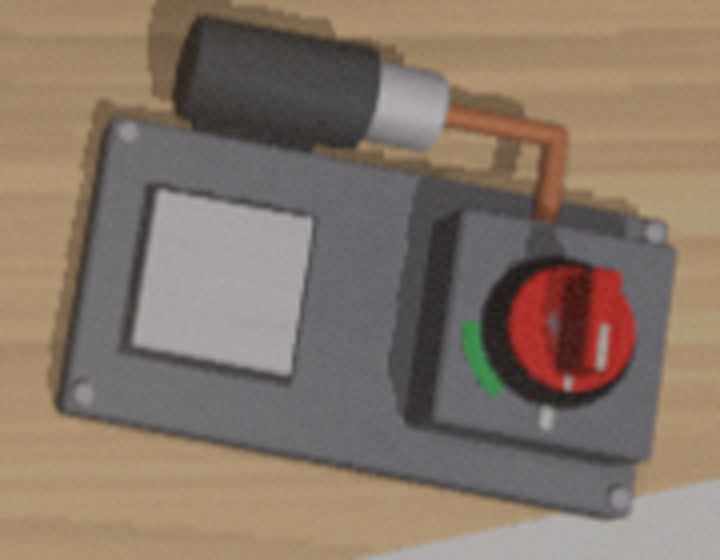

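```bash
cat > h.py <<'E'
import numpy as np, cv2
from scipy.spatial.transform import Rotation as R
from cell import arm
def ray(cal,px):
    p=cv2.undistortPoints(np.array([[px]],float),cal["mtx"],cal["dist_coeffs"])[0,0]
    return R.from_quat(cal["rotation"]).apply([p[0],-p[1],-1])
def onz(cal,px,z):
    d=ray(cal,px);o=np.array(cal["position"]);return o+d*(z-o[2])/d[2]
def proj(cal,P):
    q=R.from_quat(cal["rotation"]).inv().apply(np.atleast_2d(P)-cal["position"]); q=q*[1,-1,-1]
    return cv2.projectPoints(q,np.zeros(3),np.zeros(3),cal["mtx"],cal["dist_coeffs"])[0][:,0]
# kinematic helper: rows units from current tool pose to target
def down(yaw):  # tool x down, tool y (jaw) at world angle yaw
    x=np.array([0,0,-1.]);y=np.array([np.cos(yaw),np.sin(yaw),0]);z=np.cross(x,y)
    return R.from_matrix(np.array([x,y,z]).T)
def st():
    s=arm.observe();r=R.from_quat(s["orientation"]);y=r.as_matrix()[:,1]
    print("t",round(s["t"],2),"pos",s["position"].round(4),"jawyaw",round(float(np.degrees(np.arctan2(y[1],y[0]))),1),"down",r.as_matrix()[:,0].round(3),"F",s["contact_force"].round(2),"T",s["wrist_torque"].round(3),"w",round(s["gripper_width"],3),"j",s["joint_pos"].round(2))
    return s,r
def plan(target,yawdeg):
    s,r=st();Rt=down(np.radians(yawdeg))
    rel=(r.inv()*Rt).as_rotvec()
    d=np.array(target)-s["position"]
    print("turn units",(np.degrees(rel)/10).round(3),"shift units (current tool)",(r.inv().apply(d)/.06).round(3),"(target tool)",(Rt.inv().apply(d)/.06).round(3))
E
python3 - <<'E'
from h import *
t=arm.calibration("top")
def C(pts,off,z,n):
    w=np.array([onz(t,(p[0]/4+off[0],p[1]/4+off[1]),z) for p in pts])
    e=[np.degrees(np.arctan2(*(w[(i+1)%4]-w[i])[1::-1])) for i in range(4)]
    print(n,w.mean(0).round(4),"lens",[round(float(np.linalg.norm(w[(i+1)%4]-w[i])),4) for i in range(4)],"edge",np.round(np.mod(e,90),1))
o1=(149.6,169.6)
C([(390,56),(492,42),(510,145),(412,158)],o1,.085,"t1")
C([(537,438),(588,530),(500,580),(446,490)],o1,.085,"t2")
C([(60,455),(170,443),(178,552),(70,562)],o1,.085,"t3")
C([(158,186),(313,215),(292,378),(132,345)],(379.6,159.6),.04,"pan")
for n,p in dict(c1=(445,93),c2=(513,508),c3=(112,501)).items(): print(n,onz(t,(p[0]/4+o1[0],p[1]/4+o1[1]),.094).round(4))
print("purple",onz(t,(123,282),.094).round(4))
print("bar",[onz(t,(602/4+379.6,320/4+159.6),z).round(4) for z in (.10,.11,.12)])
st()
E
python3 - <<'E'
import cv2
a=cv2.imread("pics/scene0.png")
cv2.imwrite("pics/c3.png",cv2.resize(a[105:225,210:330],None,fx=5,fy=5,interpolation=cv2.INTER_CUBIC))
E
```

```text
t1 [0.6326 0.1817 0.085 ] lens [0.0473, 0.0493, 0.0452, 0.0491] edge [ 7.4  9.4  7.  12. ]
t2 [0.4451 0.1519 0.085 ] lens [0.0471, 0.0447, 0.0468, 0.0466] edge [28.6 28.5 30.8 28.9]
t3 [0.4512 0.3285 0.085 ] lens [0.0487, 0.0485, 0.0474, 0.0476] edge [5.3 5.4 4.2 6.9]
pan [ 0.5696 -0.1474  0.04  ] lens [0.0764, 0.0806, 0.0781, 0.0792] edge [78.4 79.6 77.4 78.4]
c1 [0.6339 0.1835 0.094 ]
c2 [0.4456 0.1534 0.094 ]
c3 [0.4518 0.3294 0.094 ]
purple [0.476 0.425 0.094]
bar [array([ 0.5403, -0.3017,  0.1   ]), array([ 0.539 , -0.2971,  0.11  ]), array([ 0.5378, -0.2925,  0.12  ])]
t 0.15 pos [0.2772 0.5875 0.2217] jawyaw 64.7 down [-0.001 -0.001 -1.   ] F [ 0.06 -0.43 -1.05] T [-0.002 -0.049  0.04 ] w 1.002 j [-1.12  0.32 -0.07  1.45  0.02  1.37 -0.06]
```

View pics/c3.png

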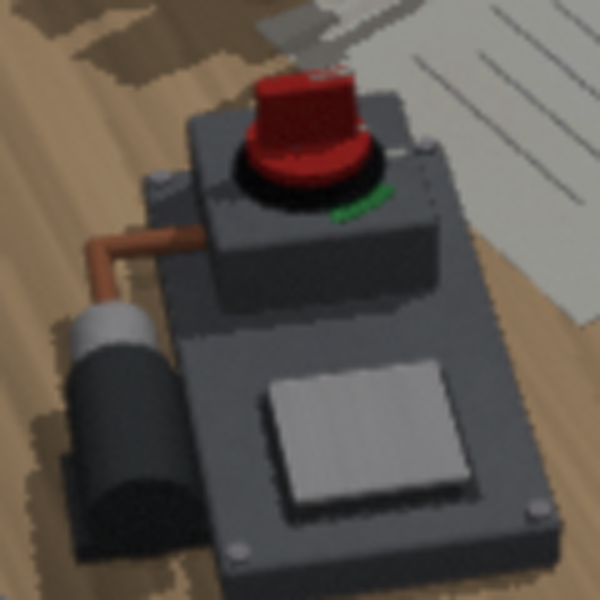

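```bash
python3 - <<'E'
from h import *
plan((.4515,.329,.16),5.5)
E
```

```text
t 0.15 pos [0.2772 0.5875 0.2217] jawyaw 64.7 down [-0.001 -0.001 -1.   ] F [ 0.06 -0.43 -1.05] T [-0.002 -0.049  0.04 ] w 1.002 j [-1.12  0.32 -0.07  1.45  0.02  1.37 -0.06]
turn units [5.924e+00 5.000e-03 7.000e-03] shift units (current tool) [ 1.033 -2.655  4.465] (target tool) [1.029 2.478 4.566]
```

Request:
move_arm([
  [0,0,0,0.103,-0.266,0.447,0],
  [0,0,0,0.103,-0.266,0.447,0],
  [0,0,0,0.103,-0.266,0.447,0],
  [0,0,0,0.103,-0.266,0.447,0],
  [0,0,0,0.103,-0.266,0.447,0],
  [0,0,0,0.103,-0.266,0.447,0],
  [0,0,0,0.103,-0.266,0.447,0],
  [0,0,0,0.103,-0.266,0.447,0],
  [0,0,0,0.103,-0.266,0.447,0],
  [0,0,0,0.103,-0.266,0.447,0],
  [0.74,0,0,0,0,0,0],
  [0.74,0,0,0,0,0,0],
  [0.74,0,0,0,0,0,0],
  [0.74,0,0,0,0,0,0],
  [0.74,0,0,0,0,0,0],
  [0.74,0,0,0,0,0,0],
  [0.74,0,0,0,0,0,0],
  [0.74,0,0,0,0,0,0],
  [0,0,0,0,0,0,0],
], grip_force=25)

```text
t: 2.52
position: [0.4516, 0.329, 0.1605]
orientation: [0.475, 0.524, -0.475, 0.524]
contact_force: [0.7, -0.1, 0.6]
gripper_width: 1.001
```

```bash
python3 - <<'E'
from h import *
plan((.4515,.329,.041),5.5)
f=arm.grab_frame("wrist"); cv2.imwrite("pics/w1.png",f)
print(proj(arm.calibration("wrist"),[[.4515,.329,.094],[.4515,.329,.0425]]))
E
```

```text
t 2.52 pos [0.4516 0.329  0.1605] jawyaw 5.6 down [-0. -0. -1.] F [ 0.72 -0.09  0.61] T [-0.095  0.028  0.032] w 1.001 j [-0.85  0.17  0.19  1.77 -0.03  1.21 -0.55]
turn units [0.013 0.002 0.002] shift units (current tool) [ 1.992e+00 -1.000e-03 -1.000e-03] (target tool) [ 1.992e+00 -2.000e-03 -1.000e-03]
[[321.45782331 252.64044312]
 [321.45408667 232.97333885]]
```

View pics/w1.png

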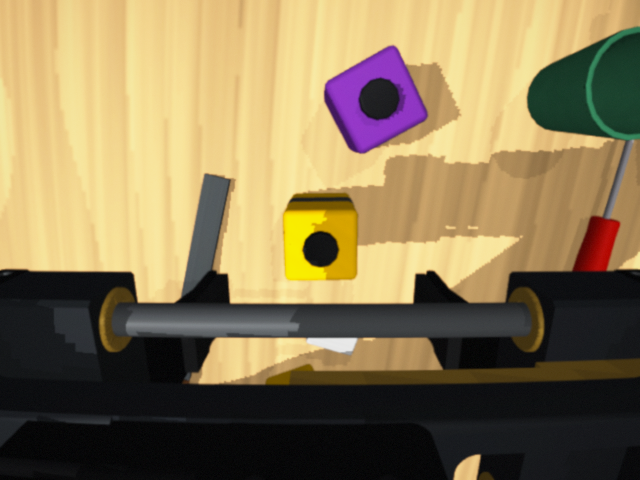

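The wrist view shows the tin centred: its cap is at (320,249), against a predicted (321,253). It is square to the jaws, so I'll descend.

Request:
move_arm([
  [0,0,0,0.4,0,0,0],
  [0,0,0,0.5,0,0,0],
  [0,0,0,0.5,0,0,0],
  [0,0,0,0.4,0,0,0],
  [0,0,0,0.19,0,0,0],
  [0,0,0,0,0,0,0.1],
  [0,0,0,0,0,0,0.3],
  [0,0,0,0,0,0,0.6],
  [0,0,0,0,0,0,0.6],
  [0,0,0,0,0,0,0.6],
  [0,0,0,0,0,0,0.6],
], grip_force=25)

```text
t: 3.95
position: [0.4513, 0.3293, 0.0418]
orientation: [0.475, 0.524, -0.475, 0.523]
contact_force: [-3.4, -0.3, 5.0]
gripper_width: 0.57
```

```bash
cat > f.py <<'E'
from h import *
F=[]
for i in range(4):
    F.append(arm.observe()["contact_force"]); arm.grab_frame("top")
F.append(arm.observe()["contact_force"])
print("F mean",np.mean(F,0).round(2),"z",np.round(np.array(F)[:,2],2)); st()
E
python3 f.py
```

```text
F mean [-3.38 -0.61  5.44] z [5.05 6.1  6.03 4.48 5.52]
t 4.15 pos [0.4513 0.3293 0.0418] jawyaw 5.6 down [-0.001  0.    -1.   ] F [-3.95 -1.06  5.52] T [-0.255  0.786  0.009] w 0.572 j [-0.83  0.29  0.18  1.88 -0.06  0.98 -0.53]
```

Request:
move_arm([
  [0,0,0,-0.15,0,0,0.6],
  [0,0,0,-0.35,0,0,0.6],
  [0,0,0,0,0,0,0.6],
  [0,0,0,0,0,0,0.6],
])

```text
t: 4.65
position: [0.4514, 0.3286, 0.0704]
orientation: [0.475, 0.524, -0.476, 0.524]
contact_force: [-1.0, -0.4, -5.6]
gripper_width: 0.574
```

```bash
python3 f.py
```

```text
F mean [-0.06 -0.   -5.32] z [-5.59 -5.64 -5.32 -4.85 -5.18]
t 4.85 pos [0.4513 0.3287 0.0704] jawyaw 5.5 down [-0.001 -0.001 -1.   ] F [ 1.07 -0.41 -5.18] T [-0.055  0.013  0.05 ] w 0.571 j [-0.84  0.25  0.18  1.86 -0.05  1.03 -0.54]
```

The force while hanging is -5.3 N, about 0.54 kg, so the first tin is the full one. Next I'll carry it to the pan.

```bash
python3 - <<'E'
from h import *
plan((.5696,-.1474,.2),-11.6)
E
```

```text
t 4.85 pos [0.4513 0.3287 0.0704] jawyaw 5.5 down [-0.001 -0.001 -1.   ] F [ 1.07 -0.41 -5.18] T [-0.055  0.013  0.05 ] w 0.571 j [-0.84  0.25  0.18  1.86 -0.05  1.03 -0.54]
turn units [1.715 0.007 0.006] shift units (current tool) [-2.153  1.192  8.09 ] (target tool) [-2.16   3.527  7.376]
```

Request:
move_arm([
  [0,0,0,-0.3,0,0,0.6],
  [0,0,0,-0.5,0,0,0.6],
  [0,0,0,-0.5,0,0,0.6],
  [0,0,0,-0.5,0,0,0.6],
  [0,0,0,-0.36,0,0,0.6],
  [0,0,0,0,0.045,0.3,0.6],
  [0,0,0,0,0.085,0.58,0.6],
  [0,0,0,0,0.085,0.58,0.6],
  [0,0,0,0,0.085,0.58,0.6],
  [0,0,0,0,0.085,0.58,0.6],
  [0,0,0,0,0.085,0.58,0.6],
  [0,0,0,0,0.085,0.58,0.6],
  [0,0,0,0,0.085,0.58,0.6],
  [0,0,0,0,0.085,0.58,0.6],
  [0,0,0,0,0.085,0.58,0.6],
  [0,0,0,0,0.085,0.58,0.6],
  [0,0,0,0,0.085,0.58,0.6],
  [0,0,0,0,0.085,0.58,0.6],
  [0,0,0,0,0.085,0.58,0.6],
  [0,0,0,0,0.045,0.25,0.6],
])

```text
t: 7.35
position: [0.5686, -0.1511, 0.2003]
orientation: [0.476, 0.523, -0.477, 0.522]
contact_force: [-0.6, 0.1, -4.4]
gripper_width: 0.573
```

Request:
move_arm([
  [0.43,0,0,0,0,0,0.6],
  [0.43,0,0,0,0,0,0.6],
  [0.43,0,0,0,0,0,0.6],
  [0.43,0,0,0,0,0,0.6],
  [0,0,0,0,0,0,0.6],
])

```text
t: 7.98
position: [0.5695, -0.1465, 0.2005]
orientation: [-0.548, -0.448, 0.548, -0.447]
contact_force: [-0.4, -0.6, -5.8]
gripper_width: 0.577
```

```bash
python3 - <<'E'
from h import *
plan((.5696,-.1474,.1),-11.6)
for n in ("scene","wrist"):
    f=arm.grab_frame(n); cv2.imwrite(f"pics/{n}2.png",f)
c=arm.calibration("wrist"); print(proj(c,[[.5696,-.1474,.04],[.54,-.2943,.117]]))
E
```

```text
t 7.97 pos [ 0.5695 -0.1465  0.2005] jawyaw -11.6 down [-0.001  0.001 -1.   ] F [-0.42 -0.63 -5.83] T [-0.108  0.057  0.044] w 0.577 j [-0.33  0.23  0.63  1.66 -0.14  1.3   0.12]
turn units [ 0.003 -0.003  0.007] shift units (current tool) [1.674 0.007 0.016] (target tool) [1.674 0.005 0.015]
[[322.02293362 221.94852872]
 [322.49658533 425.463263  ]]
```

View pics/wrist2.png

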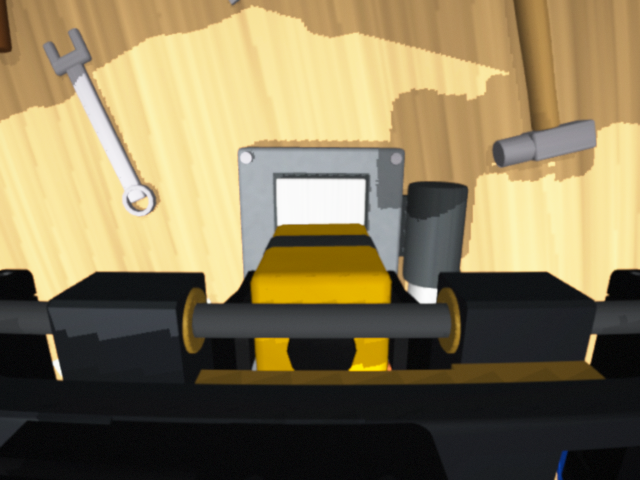

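View pics/scene2.png

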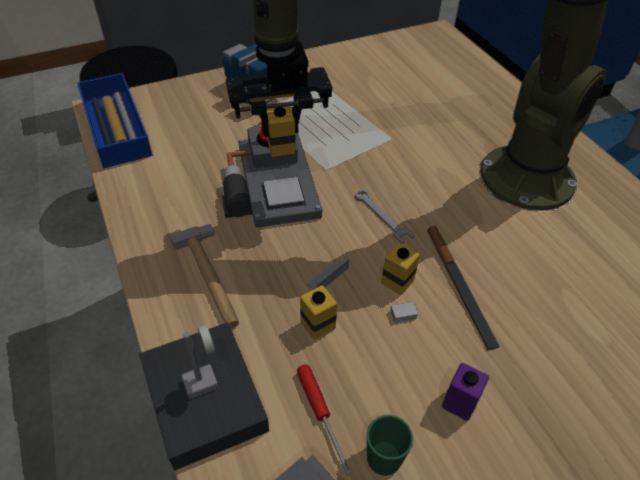

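```bash
python3 - <<'E'
from h import *
c=arm.calibration("wrist"); u=np.array([.201,.98,0])
pc=np.array([.5696,-.1474,.04]); p=arm.observe()["position"]
print(p,proj(c,[pc+.039*u, p+.025*u+[0,0,.044],p+.027*u+[0,0,.044],p+.025*u+[0,0,-.041]]))
E
python3 - <<'E'
import cv2
a=cv2.imread("pics/wrist2.png")
cv2.imwrite("pics/c4.png",cv2.resize(a[140:300,230:410],None,fx=4,fy=3.75)[:600])
E
```

```text
[ 0.56971185 -0.14667068  0.2006454 ] [[322.08408051 177.68447289]
 [322.6440657  278.33784476]
 [322.65512546 272.74770211]
 [322.24141363 223.1192992 ]]
```

View pics/c4.png

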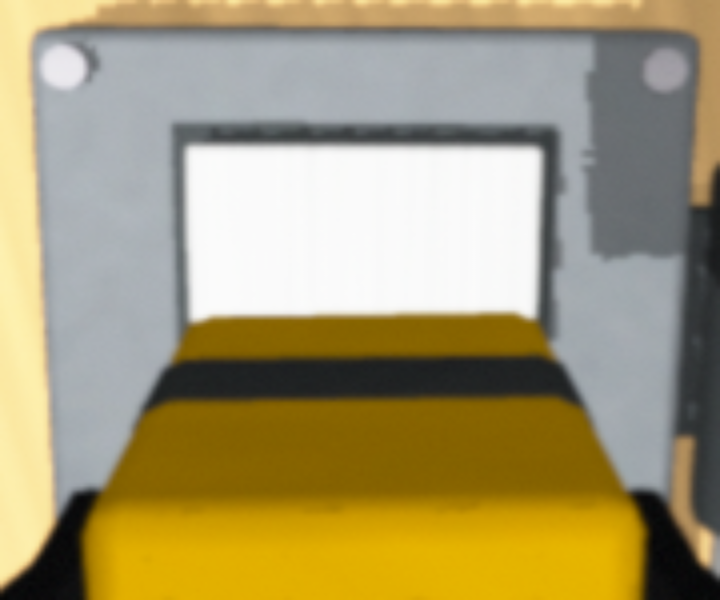

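Request:
move_arm([
  [0,0,0,0.3,0,0.025,0.6],
  [0,0,0,0.4,0,0,0.6],
  [0,0,0,0.4,0,0,0.6],
  [0,0,0,0.4,0,0,0.6],
  [0,0,0,0.25,0,0,0.6],
  [0,0,0,0.1,0,0,0.6],
  [0,0,0,0.05,0,0,0.6],
  [0,0,0,0,0,0,0.6],
])

```text
t: 9.07
position: [0.5702, -0.1486, 0.0875]
orientation: [0.548, 0.446, -0.548, 0.447]
contact_force: [0.1, -0.8, -5.5]
gripper_width: 0.567
```

Request:
move_arm([
  [0,0,0,0.03,0,0,0.6],
  [0,0,0,0.03,0,0,0.6],
  [0,0,0,0,0,0,0.6],
])

```text
t: 9.45
position: [0.5697, -0.1485, 0.0833]
orientation: [0.548, 0.447, -0.548, 0.447]
contact_force: [0.0, -0.3, -5.3]
gripper_width: 0.573
```

```bash
python3 f.py
```

```text
F mean [ 0.11 -0.13 -4.58] z [-5.33 -5.2  -3.69 -4.46 -4.23]
t 9.65 pos [ 0.5699 -0.1486  0.0835] jawyaw -11.7 down [ 0.  0. -1.] F [-0.22  1.63 -4.23] T [-0.071  0.014 -0.02 ] w 0.578 j [-0.3   0.34  0.6   1.79 -0.21  1.08  0.18]
```

Request:
move_arm([
  [0,0,0,0.025,0,0,0.6],
  [0,0,0,0.025,0,0,0.6],
  [0,0,0,0,0,0,0.6],
])

```text
t: 10.02
position: [0.57, -0.1486, 0.0805]
orientation: [0.548, 0.447, -0.548, 0.447]
contact_force: [-0.5, 0.3, -3.4]
gripper_width: 0.573
```

Request:
move_arm([
  [0,0,0,0.025,0,0,0.6],
  [0,0,0,0.025,0,0,0.6],
  [0,0,0,0,0,0,0.6],
])

```text
t: 10.4
position: [0.57, -0.1486, 0.0774]
orientation: [0.548, 0.447, -0.548, 0.447]
contact_force: [-0.4, 0.3, -2.1]
gripper_width: 0.573
```

```bash
python3 f.py
```

```text
F mean [-0.36  0.12 -1.91] z [-2.1  -2.7  -1.55 -2.04 -1.19]
t 10.6 pos [ 0.57   -0.1486  0.0775] jawyaw -11.7 down [ 0. -0. -1.] F [-0.95  0.44 -1.19] T [-0.104  0.066 -0.012] w 0.573 j [-0.3   0.34  0.6   1.79 -0.22  1.07  0.18]
```

Request:
move_arm([
  [0,0,0,0.015,0,0,0.6],
  [0,0,0,0.015,0,0,0.6],
  [0,0,0,0,0,0,0.6],
])

```text
t: 10.98
position: [0.57, -0.1486, 0.0758]
orientation: [0.548, 0.447, -0.548, 0.447]
contact_force: [-0.7, -0.1, -0.8]
gripper_width: 0.572
```

```bash
python3 f.py
```

```text
F mean [-0.86  0.18  0.79] z [-0.79  0.38  1.59  1.06  1.73]
t 11.18 pos [ 0.5699 -0.1487  0.0758] jawyaw -11.7 down [ 0.  0. -1.] F [-1.55 -0.48  1.73] T [-0.029  0.181 -0.027] w 0.571 j [-0.29  0.35  0.6   1.79 -0.22  1.07  0.18]
```

Pressing at about 0.8 N, so the tin is fully down. I'll release slowly, then rise.

Request:
move_arm([
  [0,0,0,0,0,0,0.5],
  [0,0,0,0,0,0,0.35],
  [0,0,0,0,0,0,0.2],
  [0,0,0,0,0,0,0],
  [0,0,0,0,0,0,0],
  [0,0,0,-0.2,0,0,0],
  [0,0,0,-0.4,0,0,0],
  [0,0,0,-0.5,0,0,0],
  [0,0,0,-0.5,0,0,0],
  [0,0,0,-0.4,0,0,0],
  [0,0,0,-0.2,0,0,0],
  [0,0,0,0,0,0,0],
])

```text
t: 12.68
position: [0.5702, -0.1487, 0.2085]
orientation: [0.549, 0.446, -0.548, 0.447]
contact_force: [0.2, -0.8, 1.3]
gripper_width: 1.003
```

```bash
python3 - <<'E'
from h import *
plan((.54,-.294,.2),78.4)
for n in ("scene","wrist"):
    f=arm.grab_frame(n); cv2.imwrite(f"pics/{n}3.png",f)
    if n=="scene": cv2.imwrite("pics/c5.png",cv2.resize(f[90:240,200:360],None,fx=4,fy=4,interpolation=2))
c=arm.calibration("wrist"); print(proj(c,[[.5696,-.1474,.034],[.5696,-.1474,.128]]))
E
```

```text
t 12.68 pos [ 0.5702 -0.1487  0.2085] jawyaw -11.7 down [ 0.002  0.    -1.   ] F [ 0.2  -0.81  1.26] T [-0.082  0.071  0.062] w 1.003 j [-0.33  0.22  0.63  1.65 -0.13  1.31  0.12]
turn units [-9.006e+00  6.000e-03 -1.000e-02] shift units (current tool) [ 0.14  -0.005  2.473] (target tool) [ 0.141 -2.473 -0.007]
[[322.14916449 217.14809554]
 [322.27231247 245.62753415]]
```

View pics/wrist3.png

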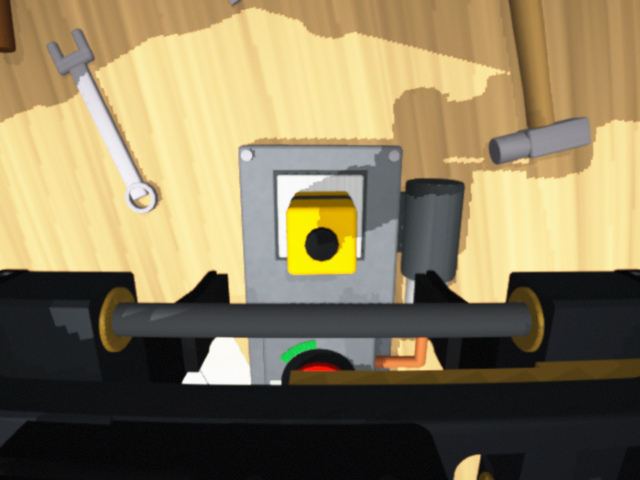

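View pics/c5.png

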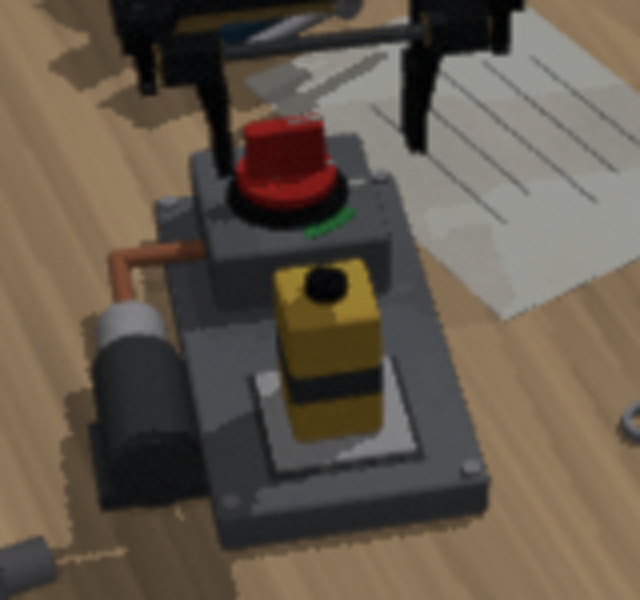

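Request:
move_arm([
  [0,0,0,0.02,0,0.3,0],
  [0,0,0,0,0,0.5,0],
  [0,0,0,0,0,0.5,0],
  [0,0,0,0,0,0.5,0],
  [0,0,0,0,0,0.45,0],
  [0,0,0,0,0,0.22,0],
  [-0.75,0,0,0,0,0,0],
  [-0.75,0,0,0,0,0,0],
  [-0.75,0,0,0,0,0,0],
  [-0.75,0,0,0,0,0,0],
  [-0.75,0,0,0,0,0,0],
  [-0.75,0,0,0,0,0,0],
  [-0.75,0,0,0,0,0,0],
  [-0.75,0,0,0,0,0,0],
  [-0.75,0,0,0,0,0,0],
  [-0.75,0,0,0,0,0,0],
  [-0.75,0,0,0,0,0,0],
  [-0.75,0,0,0,0,0,0],
  [0,0,0,0,0,0,0],
])

```text
t: 15.15
position: [0.5396, -0.2936, 0.2059]
orientation: [0.072, 0.704, -0.072, 0.703]
contact_force: [-0.2, -0.1, -0.2]
gripper_width: 1.0
```

```bash
python3 - <<'E'
from h import *
plan((.54,-.294,.091),78.4)
for n in ("scene","wrist"):
    f=arm.grab_frame(n); cv2.imwrite(f"pics/{n}4.png",f)
c=arm.calibration("wrist"); print(proj(c,[[.54,-.294,.117]]))
E
```

```text
t 15.15 pos [ 0.5396 -0.2936  0.2059] jawyaw 78.3 down [-0.001  0.001 -1.   ] F [-0.21 -0.07 -0.22] T [ 0.052  0.034 -0.017] w 1.0 j [ 0.05  0.27  0.49  1.58 -0.13  1.32  1.92]
turn units [-0.013 -0.004 -0.002] shift units (current tool) [ 1.914 -0.005  0.009] (target tool) [ 1.914 -0.005  0.007]
[[319.74279433 243.4100446 ]]
```

View pics/wrist4.png

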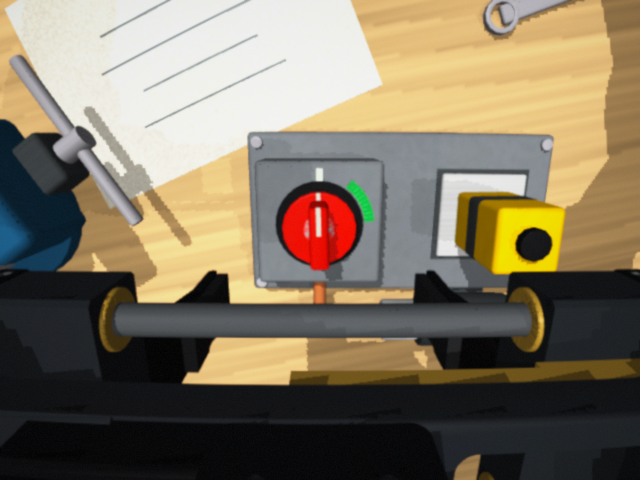

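```bash
python3 - <<'E'
from h import *
c=arm.calibration("wrist"); print(proj(c,[[.54,-.294,.085],[.54,-.294,.07],[.54,-.294,.117]]))
a=cv2.imread("pics/wrist4.png"); cv2.imwrite("pics/c6.png",cv2.resize(a[150:300,240:400],None,fx=4,fy=4,interpolation=2))
E
```

```text
[[319.88131469 232.33652923]
 [319.93662773 227.91790185]
 [319.74279433 243.4100446 ]]
```

View pics/c6.png

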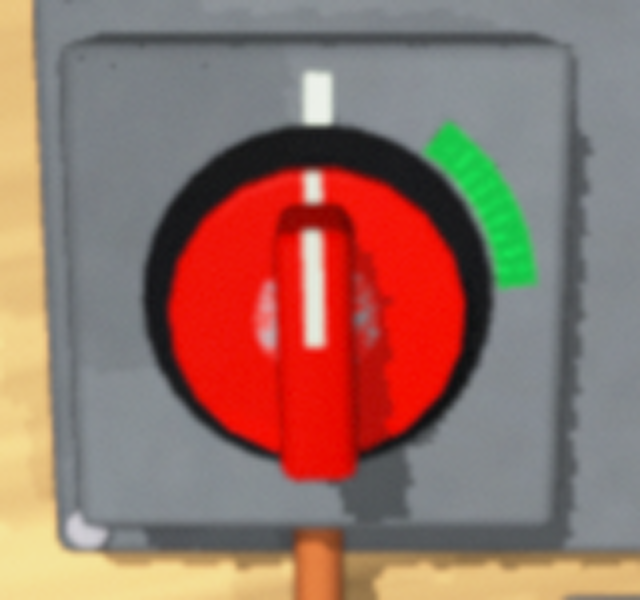

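```bash
python3 - <<'E'
from h import *
plan((.538,-.294,.0895),78.3)
E
```

```text
t 15.25 pos [ 0.5397 -0.2937  0.206 ] jawyaw 78.2 down [-0.  0. -1.] F [-0.47 -0.04 -0.88] T [-0.005 -0.01   0.034] w 1.001 j [ 0.05  0.27  0.49  1.58 -0.13  1.32  1.92]
turn units [-0.009 -0.003 -0.001] shift units (current tool) [ 1.942 -0.011 -0.026] (target tool) [ 1.942 -0.011 -0.027]
```

Request:
move_arm([
  [0,0,0,0.3,-0.01,-0.027,0],
  [0,0,0,0.45,0,0,0],
  [0,0,0,0.45,0,0,0],
  [0,0,0,0.4,0,0,0],
  [0,0,0,0.24,0,0,0],
  [0,0,0,0.1,0,0,0],
  [0,0,0,0,0,0,0.3],
  [0,0,0,0,0,0,0.6],
  [0,0,0,0,0,0,0.95],
  [0,0,0,0,0,0,0.95],
  [0,0,0,0,0,0,0.95],
  [0,0,0,0,0,0,0.95],
], grip_force=40)

```text
t: 16.75
position: [0.5382, -0.294, 0.09]
orientation: [0.072, 0.703, -0.072, 0.704]
contact_force: [-1.2, -0.6, 0.4]
gripper_width: 0.401
```

```bash
python3 f.py
```

```text
F mean [-0.61 -0.05 -0.01] z [ 0.4  -0.34  0.12 -0.1  -0.11]
t 16.95 pos [ 0.5381 -0.2939  0.0899] jawyaw 78.3 down [-0.  0. -1.] F [ 0.08  0.61 -0.11] T [ 0.04  -0.016  0.023] w 0.215 j [ 0.07  0.36  0.47  1.72 -0.18  1.11  1.96]
```

Request:
move_arm([
  [0,0,0,0,0,0,0.95],
  [0,0,0,0,0,0,0.95],
  [0,0,0,0,0,0,0.95],
])

```text
t: 17.32
position: [0.5378, -0.295, 0.09]
orientation: [0.072, 0.703, -0.072, 0.703]
contact_force: [-0.0, -3.6, -1.6]
gripper_width: 0.159
```

```bash
python3 f.py
```

```text
F mean [-0.83 -4.46 -1.07] z [-1.59 -1.46 -0.85 -0.47 -0.99]
t 17.52 pos [ 0.5378 -0.2949  0.09  ] jawyaw 78.3 down [-0.    -0.001 -1.   ] F [-1.18 -5.45 -0.99] T [-1.093  0.269  0.088] w 0.154 j [ 0.07  0.36  0.47  1.72 -0.18  1.11  1.96]
```

Request:
move_arm([
  [0,0,0,0,-0.025,0,0.95],
  [0,0,0,0.05,0,0,0.95],
  [0,0,0,0.05,0,0,0.95],
  [0,0,0,0.03,0,0,0.95],
  [0,0,0,0,0,0,0.95],
])

```text
t: 18.15
position: [0.5379, -0.295, 0.0833]
orientation: [0.072, 0.703, -0.071, 0.703]
contact_force: [-4.5, -0.8, 8.9]
gripper_width: 0.158
```

```bash
python3 f.py
```

```text
F mean [-4.4  -0.65  8.65] z [8.91 8.53 8.38 8.82 8.64]
t 18.35 pos [ 0.5379 -0.295   0.0834] jawyaw 78.4 down [ 0.     0.001 -1.   ] F [-5.59  0.12  8.64] T [-0.153  0.982  0.027] w 0.156 j [ 0.08  0.37  0.47  1.72 -0.18  1.09  1.97]
```

Request:
move_arm([
  [0,0,0,0.015,0,0,0.95],
  [0.3,0,0,0,0,0,0.95],
  [0.4,0,0,0,0,0,0.95],
  [0.4,0,0,0,0,0,0.95],
  [0,0,0,0,0,0,0.95],
])

```text
t: 18.98
position: [0.5379, -0.2951, 0.0828]
orientation: [0.139, 0.693, -0.139, 0.693]
contact_force: [-4.7, -0.7, 9.3]
gripper_width: 0.157
```

```bash
python3 f.py
```

```text
F mean [-4.8  -0.4   9.57] z [ 9.33  9.59  9.46  9.34 10.13]
t 19.18 pos [ 0.5379 -0.2951  0.0828] jawyaw 67.3 down [ 0.     0.001 -1.   ] F [-4.67 -0.65 10.13] T [-0.122  1.112 -0.038] w 0.156 j [ 0.05  0.37  0.5   1.72 -0.2   1.09  1.79]
```

Request:
move_arm([
  [0.5,0,0,0,0,0,0.95],
  [0.5,0,0,0,0,0,0.95],
  [0.5,0,0,0,0,0,0.95],
  [0.5,0,0,0,0,0,0.95],
  [0.5,0,0,0,0,0,0.95],
  [0.4,0,0,0,0,0,0.95],
  [0,0,0,0,0,0,0.95],
])

```text
t: 20.05
position: [0.5378, -0.2953, 0.0829]
orientation: [0.309, 0.636, -0.308, 0.636]
contact_force: [-4.3, -0.9, 10.8]
gripper_width: 0.158
```

```bash
python3 f.py
```

```text
F mean [-4.68 -0.27 10.01] z [10.83  9.28 10.2   9.83  9.93]
t 20.25 pos [ 0.5378 -0.2952  0.0828] jawyaw 38.3 down [ 0.     0.001 -1.   ] F [-4.4  -0.48  9.93] T [-0.155  1.234  0.045] w 0.16 j [-0.02  0.39  0.59  1.73 -0.24  1.1   1.31]
```

Request:
move_arm([
  [0,0,0,-0.05,0,0,0.95],
  [0,0,0,-0.03,0,0,0.95],
  [0,0,0,0,0,0,0.95],
])

```text
t: 20.62
position: [0.5378, -0.2952, 0.0861]
orientation: [0.308, 0.637, -0.308, 0.636]
contact_force: [-3.4, -2.1, 3.1]
gripper_width: 0.156
```

```bash
python3 f.py
```

```text
F mean [-3.19 -1.66  2.85] z [3.11 3.17 2.02 2.95 3.01]
t 20.82 pos [ 0.5378 -0.2952  0.086 ] jawyaw 38.3 down [-0.     0.001 -1.   ] F [-2.78 -0.96  3.01] T [-0.442  0.665 -0.043] w 0.157 j [-0.02  0.39  0.59  1.72 -0.24  1.11  1.31]
```

Request:
move_arm([
  [0,0,0,-0.02,0,0,0.95],
  [0,0,0,0,0,0,0.95],
])

```text
t: 21.08
position: [0.5377, -0.2951, 0.0863]
orientation: [0.308, 0.637, -0.308, 0.636]
contact_force: [-1.0, -2.3, -4.6]
gripper_width: 0.153
```

Request:
move_arm([
  [0.25,0,0,0,0,0,0.95],
  [0.25,0,0,0,0,0,0.95],
  [0,0,0,0,0,0,0.95],
])

```text
t: 21.45
position: [0.5377, -0.2952, 0.0864]
orientation: [0.335, 0.623, -0.335, 0.622]
contact_force: [-0.4, -2.5, -5.8]
gripper_width: 0.156
```

```bash
python3 f.py
```

```text
F mean [-0.51 -2.28 -7.  ] z [-5.78 -6.59 -6.78 -7.18 -8.67]
t 21.65 pos [ 0.5377 -0.2952  0.0866] jawyaw 33.4 down [-0.001  0.    -1.   ] F [-0.43 -2.51 -8.67] T [-0.777 -0.058  0.064] w 0.154 j [-0.03  0.39  0.61  1.72 -0.24  1.11  1.23]
```

Request:
move_arm([
  [0.3,0,0,0,0,0,0.95],
  [0,0,0,0,0,0,0.95],
])

```text
t: 21.9
position: [0.5376, -0.2951, 0.0866]
orientation: [0.352, 0.614, -0.351, 0.613]
contact_force: [0.6, -2.8, -9.2]
gripper_width: 0.157
```

Request:
move_arm([
  [0.3,0,0,0,0,0,0.95],
  [0,0,0,0,0,0,0.95],
])

```text
t: 22.15
position: [0.5376, -0.2952, 0.0868]
orientation: [0.367, 0.605, -0.367, 0.604]
contact_force: [-0.7, -2.0, -8.0]
gripper_width: 0.16
```

Request:
move_arm([
  [0.3,0,0,0.008,0,0,0.95],
  [0,0,0,0,0,0,0.95],
])

```text
t: 22.4
position: [0.5377, -0.2952, 0.087]
orientation: [0.383, 0.595, -0.383, 0.594]
contact_force: [-2.4, -0.2, -4.6]
gripper_width: 0.156
```

Request:
move_arm([
  [0.3,0,0,0,0,0,0.95],
  [0,0,0,0,0,0,0.95],
])

```text
t: 22.65
position: [0.5378, -0.2953, 0.0882]
orientation: [0.399, 0.584, -0.398, 0.584]
contact_force: [-5.7, 0.6, 4.6]
gripper_width: 0.156
```

It popped out: the force flipped to +4.6 N and the tool rose. I'll let it come fully out.

Request:
move_arm([
  [0.1,0,0,-0.02,0,0,0.95],
  [0.1,0,0,-0.02,0,0,0.95],
  [0,0,0,0,0,0,0.95],
])

```text
t: 23.02
position: [0.5377, -0.2953, 0.0899]
orientation: [0.409, 0.577, -0.408, 0.577]
contact_force: [-5.2, 1.2, 4.9]
gripper_width: 0.16
```

```bash
python3 f.py
```

```text
F mean [-5.68  0.52  5.23] z [4.88 5.12 5.78 4.88 5.49]
t 23.23 pos [ 0.5377 -0.2953  0.0899] jawyaw 19.4 down [ 0.     0.001 -1.   ] F [-5.23  0.47  5.49] T [ 0.056  1.207 -0.029] w 0.16 j [-0.07  0.39  0.65  1.72 -0.26  1.12  1.  ]
```

Request:
move_arm([
  [0,0,0,-0.02,0,0,0.95],
  [0,0,0,0,0,0,0.95],
])

```text
t: 23.48
position: [0.5377, -0.2953, 0.09]
orientation: [0.409, 0.577, -0.409, 0.577]
contact_force: [-3.1, -0.9, -1.6]
gripper_width: 0.155
```

```bash
python3 f.py
```

```text
F mean [-2.84 -0.56 -2.69] z [-1.62 -3.04 -2.83 -2.81 -3.16]
t 23.68 pos [ 0.5377 -0.2953  0.09  ] jawyaw 19.4 down [-0.  0. -1.] F [-3.02 -0.36 -3.16] T [-0.238  0.712  0.028] w 0.158 j [-0.07  0.39  0.65  1.72 -0.26  1.12  1.  ]
```

Request:
move_arm([
  [0,0,0,0.008,0,0,0.95],
  [0,0,0,0,0,0,0.8],
  [0,0,0,0,0,0,0.6],
  [0,0,0,0,0,0,0.3],
  [0,0,0,0,0,0,0],
  [0,0,0,0,0,0,0],
  [0,0,0,0,0,0,0],
  [0,0,0,-0.1,0,0,0],
  [0,0,0,-0.3,0,0,0],
  [0,0,0,-0.5,0,0,0],
  [0,0,0,-0.5,0,0,0],
  [0,0,0,-0.5,0,0,0],
  [0,0,0,-0.3,0,0,0],
  [0,0,0,0,0,0,0],
])

```text
t: 25.42
position: [0.5386, -0.296, 0.2238]
orientation: [0.409, 0.576, -0.409, 0.578]
contact_force: [-0.6, -0.2, -0.5]
gripper_width: 1.001
```

```bash
python3 - <<'E'
from h import *
st()
for n in ("scene","wrist","top"):
    f=arm.grab_frame(n); cv2.imwrite(f"pics/{n}5.png",f)
    if n=="scene": cv2.imwrite("pics/c7.png",cv2.resize(f[90:240,200:360],None,fx=4,fy=4,interpolation=2))
E
```

```text
t 25.43 pos [ 0.5386 -0.296   0.2238] jawyaw 19.3 down [ 0.003 -0.001 -1.   ] F [-0.62 -0.15 -0.54] T [-0.096 -0.035  0.017] w 1.001 j [-0.11  0.28  0.69  1.57 -0.18  1.35  0.94]
```

View pics/c7.png

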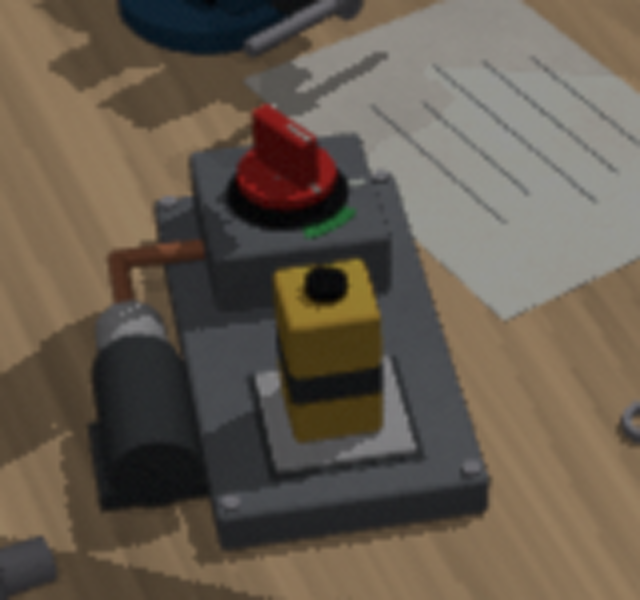

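View pics/wrist5.png

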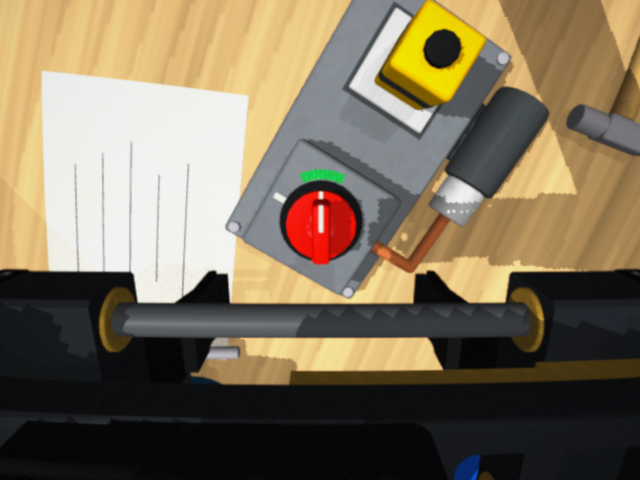

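View pics/top5.png

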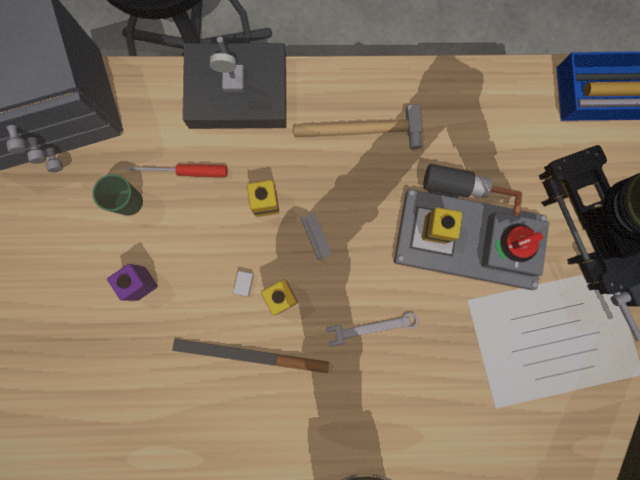

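```bash
python3 - <<'E'
from h import *
t=arm.calibration("top")
a=cv2.imread("pics/top5.png"); cv2.imwrite("pics/c8.png",cv2.resize(a[185:285,390:550],None,fx=5,fy=5,interpolation=2))
print(proj(t,[[.5696,-.1474,.128],[.5696,-.1474,.034]]))
E
```

```text
[[448.25989065 222.13154947]
 [434.73588536 230.22105149]]
```

View pics/c8.png

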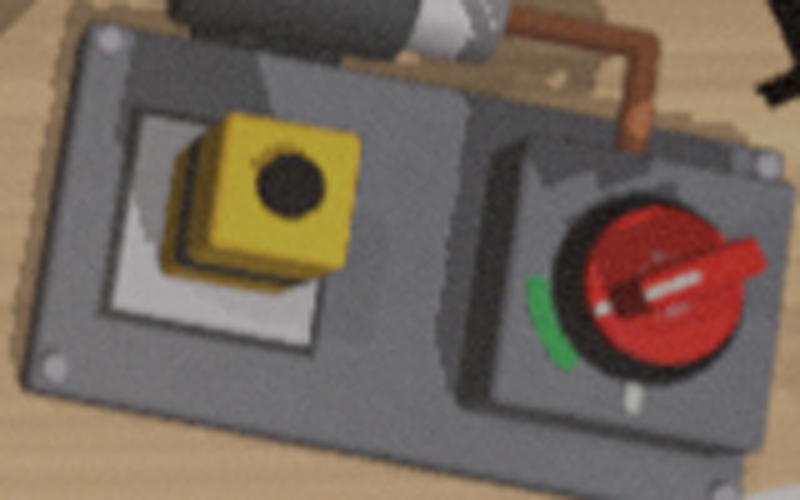

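The cap is at (448,222) in the top view, exactly where it should be for a tin centred on the pan. The knob points into the green sector, so I'm handing in.

```bash
python3 -c "
from cell import arm
print(arm.finish_job())"
```

```text
the job is handed in; nothing more can be done
None
```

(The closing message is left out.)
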